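# Strip the test bungs off the pipe header and pack the kit

### The arm

A 6-joint arm with a two-finger parallel gripper is mounted at the origin on the work surface. World frame = base frame: x ahead of the robot, y to its left, z up, the work surface at z = 0. Lengths are in mm, angles in rad, forces in N, time in s.
With the tool pointing down it reaches from about 250 to 850 mm from the base axis. Payload 12.5 kg.
Tool frame: the origin (TCP) lies at the very end of the fingers, on their centre line; the grasp point (between the pads) lies 19 mm behind it (manip.grip_depth is the distance from the TCP to the grasp point, in mm); x points along the fingers, y is the direction in which the jaws open and shut, and the axes are right-handed (so a half turn about x gives the same grasp; the last joint's range is limited). The gripper opens to 93 mm and grips with 3 to 60 N. Pads are 15 mm wide; open, the fingers measure 128 mm over their backs; the gripper's body (75 mm by 188 mm) begins 65 mm behind the grasp point.
Start: joints at [-1.39, 0.351, 1.652, -0, 1.139, -0.085], TCP at [144.495, -530.665, 218.633] pointing down, gripper open.
Joint ranges: [-2.75, 2.75], [-0.79, 2.1], [0.01, 2.65], [-1.57, 4.71], [0.07, 3.14], [-2.87, 2.87]. Speed limits (rad/s): [2.22, 2.22, 2.79, 3.14, 3.14, 3.14].

### API

Orientations are given as a unit quaternion [w, x, y, z].
In Python, from rig import manip gives the robot as it stands. The module is installed in compiled form; this text tells all that it offers. Calls block until the motion is done:
- manip.reach(position, orientation): joint-space move of the TCP to a pose.
- manip.move_straight(position, rotation=None, speed=150): straight line of the TCP; rotation=None keeps the orientation; speed is the mean speed in mm/s.
- manip.goto_joints(angles): joint-space move.
- manip.command_gripper(opening): opening from 0.0 (shut) to 1.0 (fully open); the grip force is fixed at half the most; returns when the fingers have stopped.
- manip.dwell(seconds).
- manip.solve_ik(position, orientation): joint angles nearest the present ones, or None.
- manip.get_state(): the state.
- manip.read_camera(name): name is "side" or "top"; returns a dict with "color" (420x560x3 uint8, red, green, blue), "fx", "fy", "cx", "cy" (pixels), "R" (3x3) and "t" (3): a world point X has camera coordinates R X + t. Camera axes: x right, y down, z forward; pixel columns grow to the right and rows downward; lengths in mm; the calibration is good to about 2 mm. A picture is of the moment at which its call begins. There is no depth.
A pose or a line that the arm cannot do raises manip.PlanningError and nothing moves.
- manip.job_done(): hands the job in, once; it reports no verdict.
The state is a dict: "t": time; "joint_pos": joint angles; "qvel": joint speeds; "joint_torque": joint torques, N m; "eef_pos": TCP position; "eef_rot": TCP orientation; "wrist_force": force on the tool from outside, world axes, zero at the start; "torque": the same for the moment, N m; "gripper_width": opening from 0.0 (shut) to 1.0 (fully open).
Only numpy, scipy, OpenCV 4.12 (cv2) and the standard library are available. Lean on these libraries where they do the work, as an engineer would, in place of code of your own. Each camera call takes 0.05 s, during which the arm holds its last target. There are 200 camera calls.

### The job

The pressure test on the pipe header is finished. First swing the vent lever fully over to open, then take out every bung that is in the header, rocking it from side to side as you ease it straight up so that the header itself is not pulled up off its base, and press each one upright and fully home in a pocket of the kit tray. Press the spanner fully down into its own cutout in the tray as well, and leave the vent open and the other things on the bench where they are.

Things in the scene. Friction and masses are not known exactly. Their poses are not given: they have to be found in the camera images.
- header_base: Test header's dark steel base plate, 120 x 310 x 12 mm, fixed; origin under its centre, x across, y along it to the vent lever end, z up. On it, held by spring clips, sits the grey header block, 46 x 250 mm, top 42 mm above the bench, with four ports in a row at x = 0, y = -115, -55, 5 and 65 mm. A thin pipe lies along the base's +x side, top at 35 mm.
- header (a joint): How far the header block has been pulled up off its base, m; 0 = seated, stops at 0.02. Its weight and clips hold it down with about 25 N; it drops back when let go.
- vent (a joint): Vent lever on the brass block at the +y end of the header base (pivot at y = 128 mm, 34 mm above the bench, axis along y). Steel rod 70 mm long, black ball 26 mm across. Radians: 0 = shut, leaning 0.5 rad to the base's -x; 1.0 = fully open, leaning 0.5 rad to +x. Light friction (about 1 N at the ball), stays where it is left.
- vent_tip (a point): Centre of the vent lever's ball.
- tray: Kit tray, 170 x 290 x 20 mm, grey with a white floor (floor top 6 mm above the bench, cutouts 14 mm deep), fixed; origin under its centre, x across, y along it, z up. On its +x half are four equal rectangular bung pockets, 25 mm (x) by 31 mm (y). On its -x half is the spanner cutout, jaw end towards +y.
- spanner_seat (a point): Where the spanner's origin belongs, on the cutout's floor; axes as the tray's. Spanner's jaw end (+x) towards tray +y. Jaw pocket 40 mm wide, handle channel 20 mm, both ending 3 mm past the spanner's ends. From 30 mm on the handle's side to 23 mm on the jaw's side of this point the cutout widens to 40 mm either side, as a finger bay.
- spanner: Open-ended steel spanner lying flat on the bench, 130 mm long, 14 mm thick, 160 g. Origin on its underside near the centre of mass; x along the handle towards the jaws, z up. Handle 16 mm wide from x = -70 to 25 mm; jaw head 36 mm wide from x = 25 to 60 mm.
- pocket0 (a point): Centre of the floor of one of the tray's bung pockets, axes as the tray's; any bung may go in any pocket.
- pocket1 (a point): Centre of the floor of one of the tray's bung pockets, axes as the tray's; any bung may go in any pocket.
- pocket2 (a point): Centre of the floor of one of the tray's bung pockets, axes as the tray's; any bung may go in any pocket.
- pocket3 (a point): Centre of the floor of one of the tray's bung pockets, axes as the tray's; any bung may go in any pocket.
- port0 (a point): Centre of the mouth of the first port (y = -115 mm), axes as the header base's. All ports: 20 mm deep; a rubber seal squeezes a bung's two y faces; in x it has 3 mm of play each side. Straight up a bung grips with about 36 N, more than holds the header down; rocked about its y axis (head swinging along x, 0.1 to 0.15 rad each way) it gives at a fraction of that, 1 to 2 mm a swing.
- bung0: Black rubber bung, 64 mm tall, 60 g, tight in a port at first, axes as the header base's (absent in some runs). Origin at the centre of its underside, z up. Stem 20 mm (x) by 26 mm (y), 28 mm long, 20 mm of it in the port; above it the grip head, 24 mm (x) by 32 mm (y), 36 mm tall. Best held across x, high on the head.
- bung1: Black rubber bung, 64 mm tall, 60 g, tight in a port at first, axes as the header base's (absent in some runs). Origin at the centre of its underside, z up. Stem 20 mm (x) by 26 mm (y), 28 mm long, 20 mm of it in the port; above it the grip head, 24 mm (x) by 32 mm (y), 36 mm tall. Best held across x, high on the head.
- bung2: Black rubber bung, 64 mm tall, 60 g, tight in a port at first, axes as the header base's (absent in some runs). Origin at the centre of its underside, z up. Stem 20 mm (x) by 26 mm (y), 28 mm long, 20 mm of it in the port; above it the grip head, 24 mm (x) by 32 mm (y), 36 mm tall. Best held across x, high on the head.
- bung3: Black rubber bung, 64 mm tall, 60 g, tight in a port at first, axes as the header base's (absent in some runs). Origin at the centre of its underside, z up. Stem 20 mm (x) by 26 mm (y), 28 mm long, 20 mm of it in the port; above it the grip head, 24 mm (x) by 32 mm (y), 36 mm tall. Best held across x, high on the head.
- coupling: Bystander, not to be disturbed: short brass pipe coupling, 40 mm across, 35 mm tall, standing between header and tray; origin at the centre of its underside.
- elbow: Bystander, not to be disturbed: grey pipe elbow, arms 40 mm, 40 mm tall; origin at the centre of its underside.
- tape: Bystander, not to be disturbed: roll of tape, 70 mm across, 20 mm tall; origin at the centre of its underside.
Things that resemble listed ones, but are neither listed nor needed, are in the scene too. What is shaped like the bung0 but pink or white is not meant. What is shaped like the bung2 but red or white is not meant.

How it is judged:
By the outcome, as a careful person would: the job done as asked, in the order asked, and still so for the second after the job is handed in, with the robot touching nothing.
Of bung0, bung1, bung2, bung3 only 3 to 4 are there at a start; the rules pass over those that are not, and their reading is None.
At some moment in a run one of spanner may be knocked a few centimetres aside while the robot is not near it.
It also fails if it takes over 210 s, if anything falls off the work surface, if the arm or the gripper's body presses on something with over 40 N, if the wrist force passes 120 N, or if a joint passes its speed limit or range.

## Working session

There is one attempt and no reset: what is moved stays moved. The work goes in short steps, each a Python script; the robot and the scene stay as the last script left them, time stands still between calls to the robot, and variables do not carry over. Pictures are saved under pics/ and viewed, about 12 in all and at most 16, crops included, and the job is handed in when it is done.

```bash
mkdir -p pics
cat > h.py <<'E'
import numpy as np, cv2
from rig import manip
from scipy.spatial.transform import Rotation as R
def shot(name, fn, crop=None, scale=1):
    im=manip.read_camera(name); c=im["color"][:,:,::-1]
    if crop: x0,y0,x1,y1=crop; c=c[y0:y1,x0:x1]
    if scale!=1: c=cv2.resize(c,None,fx=scale,fy=scale,interpolation=cv2.INTER_CUBIC)
    cv2.imwrite("pics/"+fn,c); return im
def px2w(im,u,v,z):
    Rm=np.array(im["R"]);t=np.array(im["t"])
    d=Rm.T@np.array([(u-im["cx"])/im["fx"],(v-im["cy"])/im["fy"],1]); o=-Rm.T@t
    return o+d*(z-o[2])/d[2]
def w2px(im,X):
    c=np.array(im["R"])@np.array(X,float)+np.array(im["t"]); return np.array([im["fx"]*c[0]/c[2]+im["cx"],im["fy"]*c[1]/c[2]+im["cy"]])
E
python3 - <<'E'
from h import *
for n in("top","side"):
    im=shot(n,n+"0.png",scale=1.42)
    print(n,im["fx"],im["cx"],im["cy"],(-np.array(im["R"]).T@np.array(im["t"])).round(), np.array(im["R"]).round(3).tolist())
s=manip.get_state();print(s)
E
```

```text
top 440.0641180256061 286.8835679407798 204.63535003551584 [ 386.    5. 1242.] [[0.018, -1.0, 0.007], [-0.994, -0.019, -0.111], [0.111, -0.005, -0.994]]
side 446.0852526805013 284.62223810569293 205.78369410297447 [ 367. -698.  798.] [[0.971, -0.237, -0.021], [-0.181, -0.678, -0.713], [0.155, 0.696, -0.701]]
{'t': 0.1, 'joint_pos': array([-1.38957894e+00,  3.51158235e-01,  1.65231880e+00,  9.38428615e-06,
        1.13909150e+00, -8.46037641e-02]), 'qvel': array([-0.00059818, -0.00049368, -0.00148553,  0.00058964,  0.00086667,
        0.00120717]), 'joint_torque': array([ 1.97805684e-04, -4.98028922e+01, -2.85705113e+01,  7.00309197e-02,
        2.39167880e-02, -5.49491051e-05]), 'eef_pos': array([ 144.45889331, -530.39183858,  218.18417013]), 'eef_rot': array([-0.09335936, -0.70085682, -0.09404889,  0.70088412]), 'wrist_force': array([-0.01251537, -0.68575693, -0.30615507]), 'torque': array([0.00018091, 0.03821999, 0.01174476]), 'gripper_width': 0.9989999994498409}
```

View pics/top0.png

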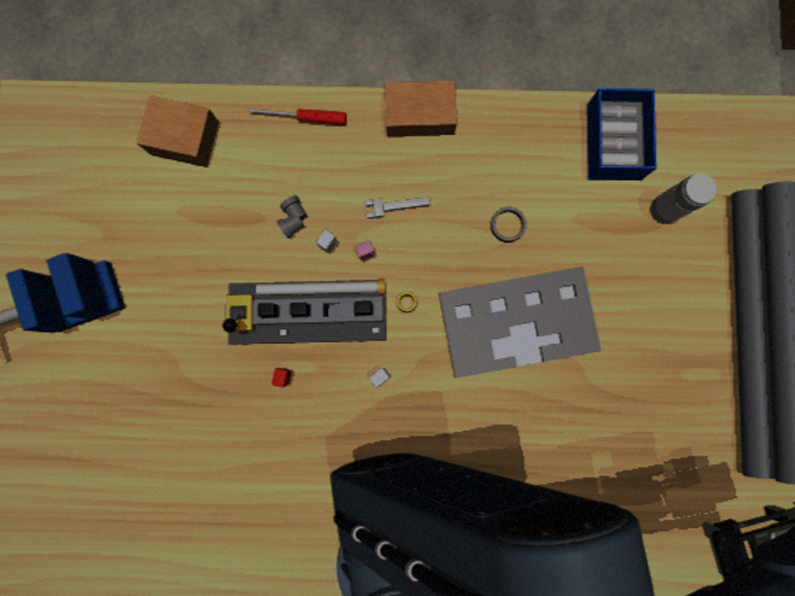

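View pics/side0.png

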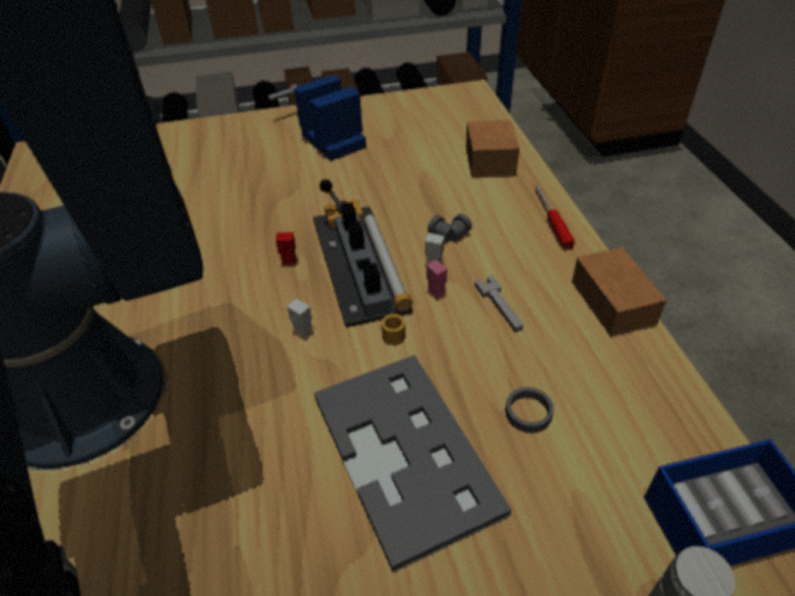

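The top view shows the header at x 228–386, y 280–345, with the vent on the left. Black bungs stand at (268,310), (300,310) and (363,308), and the port at (330,310) is empty. The tray is at (520,322) and the spanner at (398,205). The red (282,377), pink (365,250) and white (380,377), (327,241) lookalikes stand on the bench and aren't wanted. Next I'll take enlarged crops.

Run:
```python
from h import *
im=manip.read_camera("top"); np.save("pics/top.npy",im,allow_pickle=True)
c=im["color"][:,:,::-1]
a=cv2.resize(c[192:248,155:285],None,fx=6,fy=6,interpolation=cv2.INTER_CUBIC)
cv2.imwrite("pics/hdr.png",a)
b=cv2.resize(c[130:270,250:430],None,fx=4.4,fy=4.2857,interpolation=cv2.INTER_CUBIC)
b=cv2.resize(c[130:270,250:430],None,fx=4.25,fy=4.25,interpolation=cv2.INTER_CUBIC)
cv2.imwrite("pics/tray.png",b)
```

```text
(no output)
```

View pics/hdr.png

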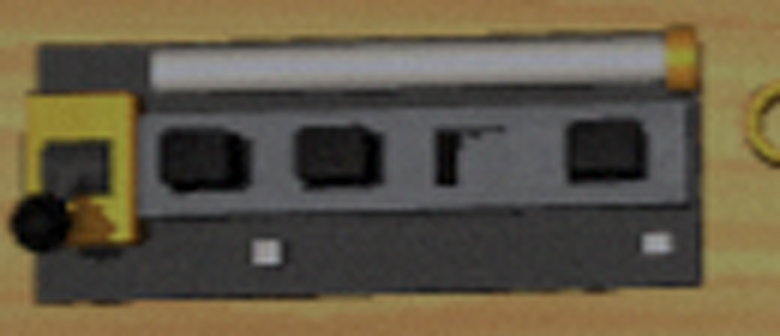

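View pics/tray.png

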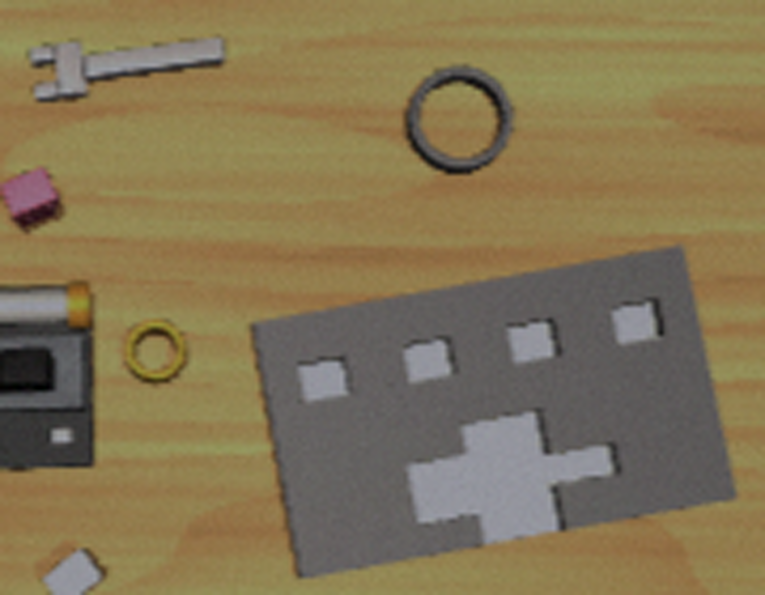

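Header crop: the base corners are at about (38,45), (700,40), (700,285) and (37,302). Bung tops are at x≈160–235, 295–370 and 567–640, and the ball is at (40,222). The empty port is third from the left (port1). Tray crop: the corners are at (252,324), (682,247), (735,495) and (300,577). The spanner runs from its jaws at (33,74) to its handle end at (223,51), and the loose pieces are not black bungs.

```bash
cat >> h.py <<'E'
def fit(loc,meas):
    loc=np.array(loc,float)[:,:2];m=np.array(meas,float)[:,:2]
    a=loc-loc.mean(0);b=m-m.mean(0)
    th=np.arctan2((a[:,0]*b[:,1]-a[:,1]*b[:,0]).sum(),(a*b).sum())
    c,s=np.cos(th),np.sin(th);Rm=np.array([[c,-s],[s,c]])
    t=m.mean(0)-Rm@loc.mean(0); res=np.linalg.norm((loc@Rm.T+t)-m,axis=1)
    return th,t,res
E
python3 - <<'E'
from h import *
im=np.load("pics/top.npy",allow_pickle=True).item()
def P(U,V,s,x0,y0,z): return px2w(im,(U+.5)/s-.5+x0,(V+.5)/s-.5+y0,z)
H=lambda U,V,z:P(U,V,6,155,192,z); T=lambda U,V,z:P(U,V,4.25,250,130,z)
m=[H(38,45,12),H(700,38,12),H(700,285,12),H(37,302,12)]
th,t,r=fit([(60,155),(60,-155),(-60,-155),(-60,155)],m);print("hdr",th,t,r.round(1))
c,s=np.cos(th),np.sin(th);M=np.array([[c,-s],[s,c]])
for n,(U,V) in dict(b0=(603,150),b2=(334,154),b3=(197,157)).items(): print(n,M.T@(H(U,V,86)[:2]-t))
print("ball",M.T@(H(40,222,34+70*np.cos(.5))[:2]-t))
m=[T(252,324,20),T(682,247,20),T(735,495,20),T(300,577,20)]
th,t,r=fit([(85,145),(85,-145),(-85,-145),(-85,145)],m);print("tray",th,t,r.round(1))
c,s=np.cos(th),np.sin(th);M=np.array([[c,-s],[s,c]])
# pocket floor visible extents: use floor white centres z=6 (approx)
for U,V in[(324,380),(428,361),(532,342),(636,322)]: print("pk",M.T@(T(U,V,6)[:2]-t),M.T@(T(U,V,20)[:2]-t))
for U,V in[(408,465),(418,523),(610,447),(616,475),(463,427),(540,411),(557,530),(484,545)]: print("sp",M.T@(T(U,V,6)[:2]-t),M.T@(T(U,V,20)[:2]-t))
th,t,r=fit([(60,0),(-70,0)],[T(33,74,14),T(223,51,14)]);print("span",th,t,r.round(1))
print("coup",T(156,350,35),"tape",T(460,118,20))
E
```

```text
hdr 0.0364691025924442 [478.45668245 196.22865968] [0.2 2.1 2.7 1.3]
b0 [  -0.39641933 -113.80112366]
b2 [-0.06509259  4.08978534]
b3 [-0.31989351 64.04771561]
ball [-28.17623952 129.71553523]
tray 0.19919168779264096 [ 467.13456004 -220.9029109 ] [1.3 2.  2.1 1.2]
pk [ 39.82441014 103.51441442] [ 38.97949517 105.03363736]
pk [39.83878046 33.1561819 ] [38.99370267 35.47257881]
pk [ 39.85319476 -37.41733364] [ 39.00795365 -34.30132355]
pk [  40.52315735 -108.34648308] [  39.67032542 -104.42683041]
sp [-25.32662154  59.63457908] [-25.43336125  61.65097003]
sp [-63.82268175  60.5658389 ] [-63.49325278  62.57167848]
sp [-37.71626513 -74.12124466] [-37.6826275  -70.58937134]
sp [-56.48626785 -74.21244808] [-56.23996204 -70.67954141]
sp [-7.28366815 18.94231333] [-7.59483842 21.41975644]
sp [ -6.07191258 -33.36527936] [ -6.3968123  -30.29517992]
sp [-84.78161912 -28.52867314] [-84.21472087 -25.5133735 ]
sp [-85.72258673  20.69176501] [-85.14502711  23.14938646]
span 1.7138036999930237 [695.38201483  27.37285443] [0.8 0.8]
coup [5.00803803e+02 2.59064180e-01 3.50000000e+01] tape [ 661.20632479 -199.40619307   20.        ]
```

Both fits agree with the stated sizes: the bungs land at local y≈-114, 4 and 64, and the pockets at x≈40, y≈±35/±105. Next I'll cross-check with the side camera and then push the vent lever.

```bash
cat >> h.py <<'E'
class F:  # planar frame
    def __init__(s,th,t): s.th=th; s.t=np.array(t,float)
    def w(s,x,y,z=0):
        c,n=np.cos(s.th),np.sin(s.th); return np.array([s.t[0]+c*x-n*y,s.t[1]+n*x+c*y,z])
HD=F(0.0365,(478.5,196.2)); TR=F(0.1992,(467.1,-220.9))
def rot(yaw): # tool down, tool y at yaw
    c,s=np.cos(yaw),np.sin(yaw); return R.from_matrix(np.array([[0,c,s],[0,s,-c],[-1,0,0]]))
def q(r): a=r.as_quat(); return [a[3],a[0],a[1],a[2]]
def best(p,yaw):
    o=[]
    for k in(0,np.pi):
        j=manip.solve_ik(list(p),q(rot(yaw+k)))
        if j is not None: o.append((np.abs(np.array(j)-manip.get_state()["joint_pos"]).max(),yaw+k,j))
    return min(o,key=lambda e:e[0])
def go(p,yaw): # joint move, flip chosen
    d,y,j=best(p,yaw); manip.reach(list(p),q(rot(y))); return y
def lin(p,r=None,speed=150): manip.move_straight(list(p),None if r is None else q(r),speed)
def st():
    s=manip.get_state(); return s["t"],s["eef_pos"].round(1),s["wrist_force"].round(1)
E
python3 - <<'E'
from h import *
im=manip.read_camera("side")
for n,X in dict(tUL=TR.w(85,145,20),tLL=TR.w(-85,145,20),tLR=TR.w(-85,-145,20),tUR=TR.w(85,-145,20),h1=HD.w(60,-155,12),h2=HD.w(-60,-155,12),h3=HD.w(-60,155,12),b0=HD.w(0,-115,86),ball=HD.w(-28,129,86),sj=(695-60*np.sin(1.714-1.571),27+60,14)).items(): print(n,(w2px(im,X)*1.42).round())
t=[]
for x in(-85,-40):
    p=HD.w(x,128,150);print(best(p,HD.th+np.pi/2)[:2],best(p,HD.th+np.pi/2)[2])
y=go(HD.w(-75,128,180),HD.th+np.pi/2);manip.command_gripper(0.0)
print(st(),y)
lin(HD.w(-70,128,80)); print(st()); shot("side","s1.png",(180,90,340,210),5)
E
```

```text
tUL [414. 352.]
tLL [313. 390.]
tLR [391. 563.]
tUR [510. 506.]
h1 [411. 307.]
h2 [343. 322.]
h3 [312. 215.]
b0 [369. 267.]
ball [326. 189.]
sj [481. 275.]
(np.float64(1.9873595775924582), 1.6072963267948965) [ 5.97733923e-01  3.55906534e-01  1.83609989e+00 -4.44089210e-16
  9.49586228e-01 -1.00956240e+00]
(np.float64(1.9429686475275176), 1.6072963267948965) [ 5.53342993e-01  4.16332218e-01  1.74277360e+00 -4.44089210e-16
  9.82486839e-01 -1.05395333e+00]
(4.7667, array([398.9, 321.4, 180. ]), array([-0.6, -1.5, -0.3])) 1.6072963267948965
(5.5833, array([404.3, 321.8,  80.7]), array([0.1, 0.3, 0.7]))
```

View pics/s1.png

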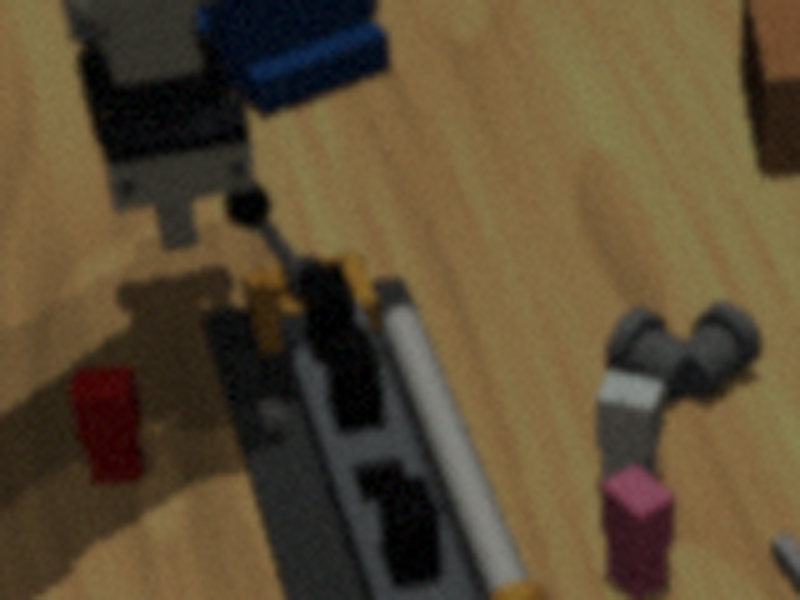

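The closed fingers, with tips at crop (178,240), stand left of the ball at (248,207), which is where the top-view fit puts it. Now I'll sweep it over.

Run:
```python
from h import *
lin(HD.w(0,128,80),speed=80);print(st())
for x in range(2,34,2):
    lin(HD.w(x,128,80),speed=40); s=st(); print(x,s[2])
    if s[2][0]<-9: break
lin(HD.w(x-15,128,80)); lin(HD.w(x-20,128,170))
s=st();print(s)
p=HD.w(0,-115,190); y=go(p,HD.th); manip.command_gripper(0.55); print(y,st())
shot("side","s2.png",(180,90,340,210),5)
```

```text
(6.6583, array([473.6, 324.1,  80. ]), array([ 0.7, -0.1, -0. ]))
2 [-0.4  1.2  0.2]
4 [-0.1  0.9  0.1]
6 [-0.2 -0.1 -0.7]
8 [-1.2  0.9 -0.4]
10 [-1.9 -0.1  0.2]
12 [-8.8  0.6  3.2]
14 [-17.9   0.5  10.8]
(9.4083, array([467.7, 323.6, 169.2]), array([ 0.7, -0.2, -0.1]))
0.0365 (11.4, array([482.7,  81.3, 190. ]), array([ 1. ,  0. , -0.3]))
```

View pics/s2.png

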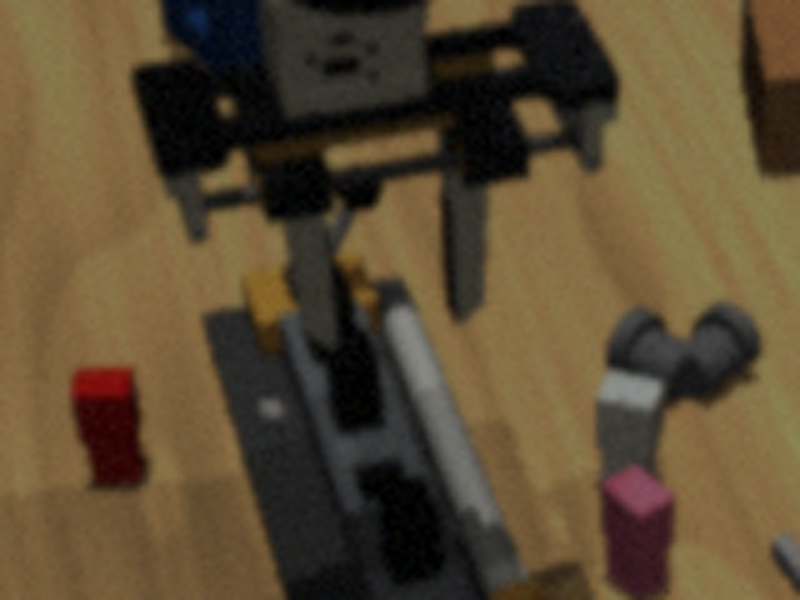

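The vent reached its stop: the force rose sharply at x=12–14 mm and the ball now leans to +x at crop (358,190). Bung0 is next.

```bash
cat >> h.py <<'E'
GZ=35  # TCP height above bung underside
def pose(fr,x,y,zb,a,flip,piv=10): # bung underside height zb, tilt a about fr's y, pivot piv above underside
    r=R.from_euler("z",fr.th)*R.from_euler("y",a)*R.from_euler("z",-fr.th)
    P=fr.w(x,y,zb+piv); return P+r.apply([0,0,GZ-piv]), r*rot(fr.th+flip)
def rock(y,zb0=22,x=0,flip=0,amp=.13,step=1.4,speed=25):
    zb=zb0; sg=1; base=manip.get_state()["wrist_force"]; n=0
    while zb<zb0+23 and n<40:
        prev=pose(HD,x,y,zb,0,flip)
        p,r=pose(HD,x,y,zb+step/2,0,flip); lin(p,r,speed)
        p,r=pose(HD,x,y,zb+step,sg*amp,flip); lin(p,r,speed)
        zb+=step; sg=-sg; n+=1
        s=manip.get_state(); f=s["wrist_force"]; g=s["gripper_width"]
        k=0
        while f[2]<-9 and k<4: # too much pull: swing without rising
            p,r=pose(HD,x,y,zb,sg*amp,flip); lin(p,r,speed); sg=-sg; k+=1; n+=1
            f=manip.get_state()["wrist_force"]
        print(round(s["t"],1),round(zb-zb0,1),f.round(1),k,round(g,3),s["eef_pos"].round(1))
    p,r=pose(HD,x,y,zb,0,flip); lin(p,r,speed)
E
python3 - <<'E'
from h import *
p=HD.w(0,-115,57); lin(HD.w(0,-115,90)); lin(p,speed=60); print(st())
manip.command_gripper(0.0); s=manip.get_state(); print(st(),s["gripper_width"]*93)
# test: tiny swings without rise
for a in(.06,.13,0,-.13,0):
    p,r=pose(HD,0,-115,22,a,0); lin(p,r,25); print(a,st(),manip.get_state()["torque"].round(2))
E
```

```text
(12.9667, array([482.8,  81.3,  57. ]), array([-0.1, -0.6,  0.5]))
(13.5167, array([482.8,  81.3,  57.1]), array([-0.6,  0.3,  1.6])) 23.961618821713245
0.06 (13.7667, array([484.5,  81.4,  57.5]), array([-2.6,  0.3, 12.3])) [-0.1   0.63  0.14]
0.13 (14.0167, array([486.5,  81.5,  57.8]), array([-3.8,  0.3, 19.7])) [-0.11  1.03  0.13]
0 (14.3083, array([483.5,  81.3,  57.4]), array([ 3.5,  1.1, -2.1])) [ 0.06 -1.06 -0.03]
-0.13 (14.6083, array([480.3,  81.3,  57.7]), array([0.2, 0.1, 7.5])) [-0.08 -0.6   0.04]
0 (14.9083, array([483.1,  81.3,  57.5]), array([-2.5, -0.6, 17.5])) [-0.1   0.83  0.11]
```

Run:
```python
from h import *
rock(-115); print(st())
p,r=pose(HD,0,-115,70,0,0); lin(p,r,60); print(st(),manip.get_state()["gripper_width"]*93)
shot("side","s3.png",(180,90,340,210),5)
```

```text
15.4 1.4 [-4.5 -0.  14.5] 0 0.255 [485.4  81.4  58.2]
16.0 2.8 [-3.5  0.  12.2] 1 0.255 [479.   81.2  59.1]
17.0 4.2 [-4.6  0.5 11.7] 1 0.256 [479.2  81.2  60.6]
18.1 5.6 [-1.7  0.1 10.9] 1 0.258 [479.4  81.2  62.2]
19.1 7.0 [-3.1  0.  12.1] 1 0.257 [479.4  81.1  63.6]
20.1 8.4 [-2.5 -0.3 11.7] 1 0.254 [479.7  81.2  65.1]
21.1 9.8 [-0.9 -0.2 12.9] 1 0.258 [479.6  81.1  66.5]
22.1 11.2 [-2.6 -0.6 12.2] 1 0.259 [479.7  81.1  68. ]
23.1 12.6 [-2.2 -0.6 11.8] 1 0.261 [479.6  81.1  69.3]
24.2 14.0 [-1.9 -1.7 12.9] 1 0.254 [479.5  81.1  70.7]
25.2 15.4 [-1.3 -1.  11.6] 1 0.253 [479.6  81.1  72.2]
26.2 16.8 [ 5.7  0.3 -8.9] 0 0.259 [479.6  81.1  73.7]
26.8 18.2 [-6.4 -1.2 13.5] 0 0.255 [485.2  81.4  75.4]
27.3 19.6 [-3.1  2.   7.8] 0 0.256 [478.8  81.4  77. ]
27.9 21.0 [1.3 1.8 1.6] 0 0.256 [486.   81.5  77.4]
28.5 22.4 [-0.1  0.4 -0.6] 0 0.257 [478.8  81.1  79.2]
29.1 23.8 [-0.4  0.1 -0.1] 0 0.256 [486.1  81.3  80. ]
(29.35, array([481.2,  81.3,  81. ]), array([-0.8,  0.4, -1.7]))
(29.9, array([482.8,  81.3, 105.2]), array([ 0.3,  0.8, -1. ])) 23.965843721466108
```

View pics/s3.png

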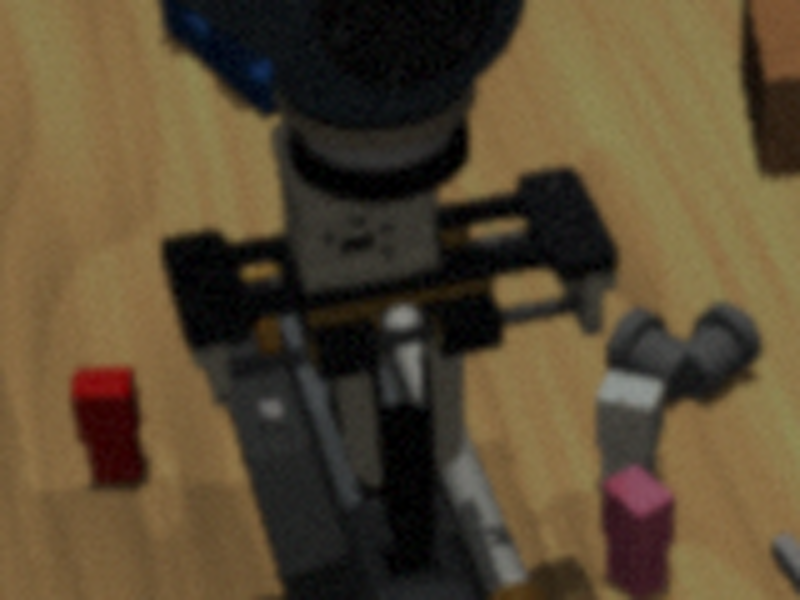

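Bung0 is out and held at 24.0 mm grip width. I'll carry it over the nearest pocket and check the alignment before inserting.

Run:
```python
from h import *
p,r=pose(HD,0,-115,75,0,0); lin(p,r)
p,r=pose(TR,40,105,75,0,0); lin(p,r,150)
p,r=pose(TR,40,105,27,0,0); lin(p,r,80); print(st())
im=manip.read_camera("side"); u=w2px(im,TR.w(40,105,20)); print("pocket mouth px",u)
x0,y0=int(u[0]-55),int(u[1]-45)
c=im["color"][y0:y0+80,x0:x0+110,::-1]; cv2.imwrite("pics/s4a.png",cv2.resize(c,None,fx=5,fy=5,interpolation=cv2.INTER_CUBIC))
im2=manip.read_camera("top"); u=w2px(im2,TR.w(40,105,20))
a=im2["color"][int(u[1])-40:int(u[1])+40,int(u[0])-55:int(u[0])+55,::-1]
both=np.vstack([c,a]); cv2.imwrite("pics/s4.png",cv2.resize(both,None,fx=3.7,fy=3.7,interpolation=cv2.INTER_CUBIC)); print(x0,y0,u)
for a in [(12.5,15.5),(12.5,-15.5),(-12.5,-15.5),(-12.5,15.5)]: print((w2px(im,TR.w(40+a[0],105+a[1],20))-[x0,y0])*3.7)
```

```text
(32.375, array([ 485.7, -110.1,   62.2]), array([-1. ,  0.1, -0.4]))
pocket mouth px [280.60483795 267.51142357]
225 222 [325.79410588 218.68040809]
[213.85808636 142.41886458]
[236.19207953 179.91583963]
[197.38547618 195.10851226]
[175.68649138 157.02109914]
```

View pics/s4.png

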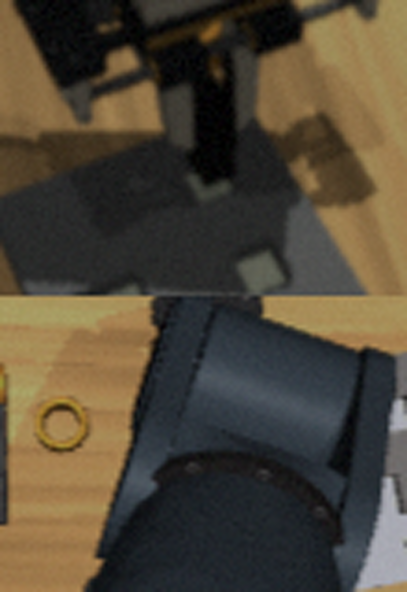

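The side view puts the pocket about 2 px nearer the camera than the top-view fit predicts. I'll settle that with an enlarged crop of the tray from the first side picture.

Run:
```python
from h import *
c=cv2.imread("pics/side0.png"); # 1.42x
im=manip.read_camera("side"); cur=im["color"][:,:,::-1]; cv2.imwrite("pics/cur.png",cur)
d=c[340:580,300:530].copy()
d=cv2.resize(d,None,fx=2.5,fy=2.5,interpolation=cv2.INTER_CUBIC)
def T(X): return tuple(int(v) for v in (((w2px(im,X)+.5)*1.42-.5-[300,340]+.5)*2.5-.5).round())
for s in((85,145),(85,-145),(-85,-145),(-85,145)): cv2.drawMarker(d,T(TR.w(*s,20)),(0,0,255),0,14,1)
for y in(105,35,-35,-105):
    for s in((12.5,15.5),(12.5,-15.5),(-12.5,-15.5),(-12.5,15.5)): cv2.drawMarker(d,T(TR.w(40+s[0],y+s[1],20)),(0,255,0),0,8,1)
cv2.imwrite("pics/s5.png",d); print(d.shape)
```

```text
(600, 575, 3)
```

View pics/s5.png

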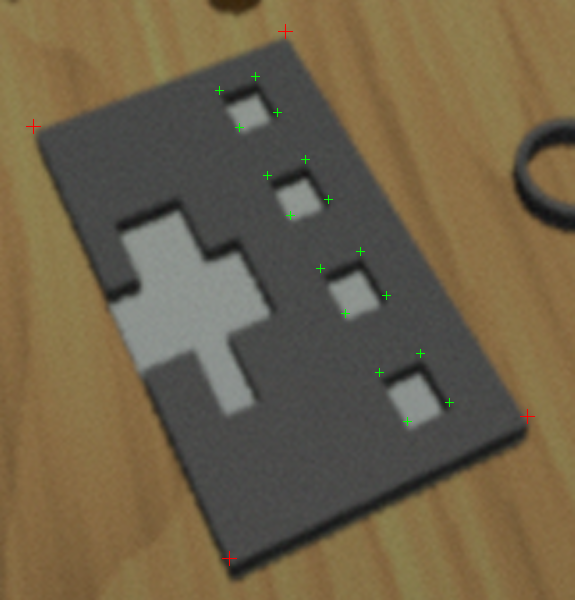

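Run:
```python
from h import *
cur=cv2.imread("pics/cur.png"); im=manip.read_camera("side")
x0,y0,x1,y1=245,215,325,295; k=7.5
d=cv2.resize(cur[y0:y1,x0:x1],None,fx=k,fy=k,interpolation=cv2.INTER_CUBIC); d=np.clip(d.astype(float)*1.8,0,255).astype(np.uint8)
def T(X): return tuple(int(v) for v in ((w2px(im,X)-[x0,y0]+.5)*k-.5).round())
for s in((10,-13),(-10,-13)):
    for z in(27,55): cv2.drawMarker(d,T(TR.w(40+s[0],105+s[1],z)),(0,0,255),0,16,1)
for s in((12,-16),(-12,-16)):
    for z in(55,91): cv2.drawMarker(d,T(TR.w(40+s[0],105+s[1],z)),(255,0,255),0,16,1)
for y in(105,35):
    for s in((12.5,15.5),(12.5,-15.5),(-12.5,-15.5),(-12.5,15.5)): cv2.drawMarker(d,T(TR.w(40+s[0],y+s[1],20)),(0,255,0),0,16,1)
for s in(12,29.5,-12,-29.5): cv2.drawMarker(d,T(TR.w(40+s,105-7.5,62)),(255,255,0),0,16,1)
cv2.imwrite("pics/s6.png",d)
```

```text
(no output)
```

View pics/s6.png

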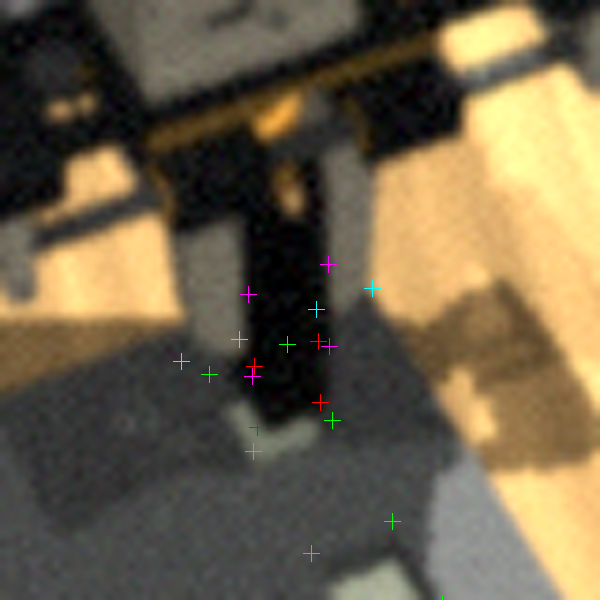

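The side camera is biased for the robot's own fingers too, by about 1 px. That leaves an actual tray error of roughly 1–2 mm along -y. I'll insert by feel with a small search.

```bash
cat >> h.py <<'E'
def down_to(fr,x,y,z0,z1,flip=0,lim=6,step=1.5,gz=None):
    """lower bung underside from z0 to z1, stop when upward force > lim; returns (z reached, force)"""
    z=z0
    while z>z1:
        z=max(z-step,z1); p,r=pose(fr,x,y,z,0,flip); lin(p,r,40)
        f=manip.get_state()["wrist_force"]
        if f[2]>lim: break
    return z,f.round(1)
def insert(x,y,flip=0):
    for dx,dy in((0,-1.2),(0,-3),(0,0.8),(1.8,-1.2),(-1.8,-1.2),(1.8,-3),(-1.8,-3),(1.8,.8),(-1.8,.8),(0,-5),(0,3)):
        z,f=down_to(TR,x+dx,y+dy,24,11,flip); print("try",dx,dy,z,f)
        if z<=14: break
        p,r=pose(TR,x+dx,y+dy,24,0,flip); lin(p,r,60)
    else: return None
    z,f=down_to(TR,x+dx,y+dy,z,2,flip,lim=20,step=.7); print("seated",z,f,st()); return dx,dy
E
python3 - <<'E'
from h import *
print(insert(40,105))
E
```

```text
try 0 -1.2 11 [-0.4 -0.2 -1.1]
seated 6.100000000000002 [-7.2  0.4 26.2] (36.5917, array([ 486.1, -111.5,   42.7]), array([-7.2,  0.4, 26.2]))
(0, -1.2)
```

```bash
cat >> h.py <<'E'
def tap(x,y,flip=0,lim=22):
    """release, rise, press bung top with shut fingers; bung home <=> contact at z=70"""
    manip.command_gripper(0.5); lin(TR.w(x,y,85),speed=150); manip.command_gripper(0.0)
    z=76; 
    while z>66:
        z-=1; lin(TR.w(x,y,z),speed=30); s=st()
        if s[2][2]>2: print("tap",z,s[1:])
        if s[2][2]>lim: break
    lin(TR.w(x,y,95))
E
python3 - <<'E'
from h import *
tap(40,103.8)
print(st())
E
```

```text
tap 70 (array([ 486. , -111.3,   70.3]), array([-0.7,  0.4,  5.5]))
tap 69 (array([ 486.7, -111.5,   70.3]), array([-2. ,  2.3, 17.2]))
tap 68 (array([ 487.4, -111.6,   70.2]), array([-3.2,  1.8, 28.2]))
(41.0667, array([ 485.9, -111.3,   95. ]), array([-0.6, -1.1, -0.4]))
```

The shut fingers meet the bung top at z≈70.3 and it holds firm at 28 N, so bung0 is home (6 + 64 = 70). Bung2 is next.

```bash
cat >> h.py <<'E'
def do_bung(py,ky):
    lin(TR.w(40,103.8,130),speed=250)
    p,r=pose(HD,0,py,95,0,0); lin(p,r,250); manip.command_gripper(0.5)
    p,r=pose(HD,0,py,22,0,0); lin(p,r,100); manip.command_gripper(0.0); print("grip",st(),manip.get_state()["gripper_width"]*93)
    for a in(.13,-.13): p,r=pose(HD,0,py,22,a,0); lin(p,r,25)
    rock2(py)
    p,r=pose(HD,0,py,80,0,0); lin(p,r,120); print("up",st(),manip.get_state()["gripper_width"]*93)
    p,r=pose(TR,40,ky,80,0,0); lin(p,r,200); p,r=pose(TR,40,ky,26,0,0); lin(p,r,100)
    o=insert(40,ky)
    if o: tap(40+o[0],ky+o[1])
    print(st())
def rock2(y,amp=.13,step=1.3,speed=28):
    z=0; sg=1
    while z<22.5:
        z+=step; p,r=pose(HD,0,y,22+z,sg*amp,0); lin(p,r,speed); sg=-sg
        f=manip.get_state()["wrist_force"]; m=f[2]; k=0
        while f[2]<-9 and k<4:
            p,r=pose(HD,0,y,22+z,sg*amp,0); lin(p,r,speed); sg=-sg; k+=1; f=manip.get_state()["wrist_force"]
        print(round(z,1),m.round(1),f[2].round(1),k,end=" | ")
    print()
E
python3 - <<'E'
from h import *
do_bung(5,35)
E
```

```text
grip (45.0333, array([478. , 201.2,  57.3]), array([-4. ,  0.6,  5.5])) 23.91089051708506
1.3 13.3 13.3 0 | 2.6 -0.6 -0.6 0 | 3.9 11.0 11.0 0 | 5.2 -1.3 -1.3 0 | 6.5 10.7 10.7 0 | 7.8 -3.6 -3.6 0 | 9.1 11.6 11.6 0 | 10.4 -3.4 -3.4 0 | 11.7 10.0 10.0 0 | 13.0 -4.4 -4.4 0 | 14.3 9.8 9.8 0 | 15.6 -4.9 -4.9 0 | 16.9 5.7 5.7 0 | 18.2 4.2 4.2 0 | 19.5 -0.1 -0.1 0 | 20.8 -1.4 -1.4 0 | 22.1 0.2 0.2 0 | 23.4 -0.7 -0.7 0 | 
up (53.8083, array([478.7, 201.1, 114.6]), array([-0.3,  0.2, -0.5])) 24.032447308865585
try 0 -1.2 11 [ 0.1 -0.1  0. ]
seated 4.700000000000002 [-6.7  2.4 21.9] (61.05, array([ 499.9, -180. ,   41.2]), array([-6.7,  2.4, 21.9]))
tap 70 (array([ 499.8, -180. ,   70.3]), array([-0.4,  0.2,  5.1]))
tap 69 (array([ 500.5, -180.1,   70.3]), array([-2.3,  1.3, 16. ]))
tap 68 (array([ 501.1, -180.4,   70.3]), array([-3.7,  3.1, 25.5]))
(65.5333, array([ 499.8, -179.9,   95. ]), array([-0.1,  0.3, -0.6]))
```

Run:
```python
from h import *
do_bung(65,-35)
lin(TR.w(40,-35,200)); go([300,-350,300],TR.th)
im=shot("top","t9.png",(155,120,435,275),2.85); np.save("pics/top9.npy",im,allow_pickle=True)
shot("side","s9.png",scale=1.42); print(st())
```

```text
grip (69.9167, array([475.5, 261.2,  57.3]), array([-4.5,  1.2,  5.5])) 24.0640086834842
1.3 12.4 12.4 0 | 2.6 -1.5 -1.5 0 | 3.9 9.5 9.5 0 | 5.2 -3.5 -3.5 0 | 6.5 9.2 9.2 0 | 7.8 -3.2 -3.2 0 | 9.1 9.8 9.8 0 | 10.4 -4.4 -4.4 0 | 11.7 10.7 10.7 0 | 13.0 -4.2 -4.2 0 | 14.3 10.8 10.8 0 | 15.6 -5.0 -5.0 0 | 16.9 6.5 6.5 0 | 18.2 -1.6 -1.6 0 | 19.5 -0.1 -0.1 0 | 20.8 0.2 0.2 0 | 22.1 -0.1 -0.1 0 | 23.4 -0.7 -0.7 0 | 
up (78.4833, array([476.6, 261. , 114.6]), array([-0.1,  0.4, -0.2])) 23.727422619860455
try 0 -1.2 11 [ 0.5  0.1 -0.2]
seated 4.000000000000002 [-7.8  2.2 25.7] (86.625, array([ 513.8, -248.9,   41.1]), array([-7.8,  2.2, 25.7]))
tap 70 (array([ 513.7, -248.6,   70.3]), array([-0.1,  0.5,  4.6]))
tap 69 (array([ 514.2, -248.8,   70.3]), array([-1.7,  1.6, 14.3]))
tap 68 (array([ 514.7, -249. ,   70.2]), array([-2.3,  2.6, 23.2]))
(91.1167, array([ 513.6, -248.5,   94.9]), array([-0.2,  0.6, -0.7]))
(93.075, array([ 300.8, -349.6,  299.2]), array([0.1, 0.7, 0.1]))
```

View pics/t9.png

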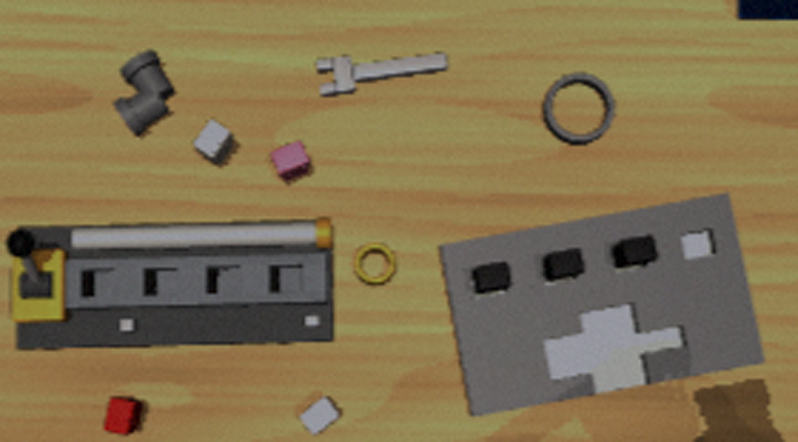

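View pics/s9.png

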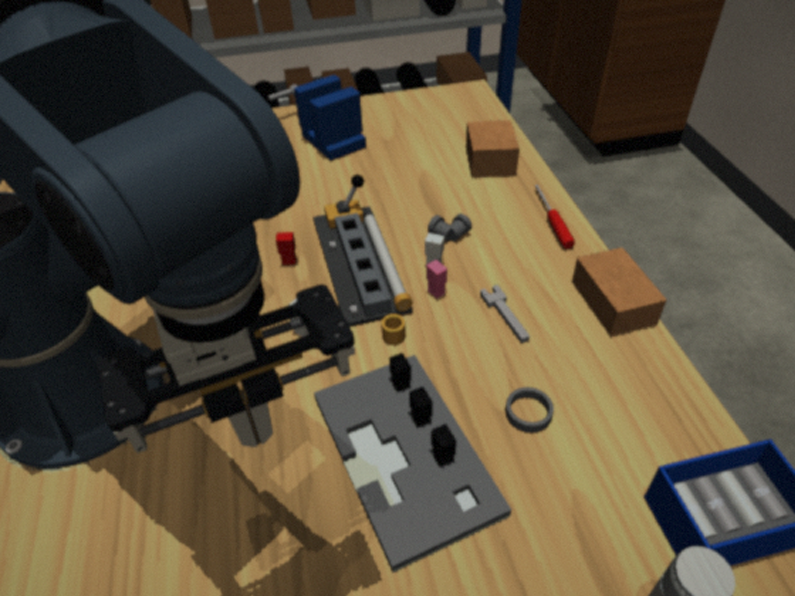

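All four ports are empty, the header is seated and the vent is open. Three bungs stand upright in the tray, at t9 (490,277), (563,264) and (635,250). The spanner was knocked and now runs from (318,77) to (446,62), so I need an enlarged look at it.

Run:
```python
from h import *
im=np.load("pics/top9.npy",allow_pickle=True).item()
c=im["color"][132:162,262:317,::-1]; cv2.imwrite("pics/sp.png",cv2.resize(c,None,fx=12,fy=12,interpolation=cv2.INTER_CUBIC))
```

```text
(no output)
```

View pics/sp.png

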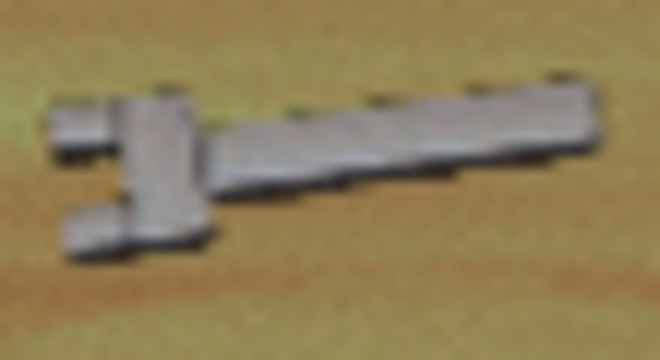

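Run:
```python
from h import *
im=np.load("pics/top9.npy",allow_pickle=True).item()
P=lambda U,V:px2w(im,(U+.5)/12-.5+262,(V+.5)/12-.5+132,14)
th,t,r=fit([(60,0),(25,0),(-70,0),(25,0)],[P(57,178),P(200,168),P(596,112),P(210,157)]);print(th,t,r.round(1),np.linalg.norm(P(57,178)-P(596,112)))
SP=F(th,t)
# check vs current: unchanged?
manip.command_gripper(0.5)
y=go(SP.w(-3,0,120),th-np.pi/2); print(y,st())
lin(SP.w(-3,0,2),speed=100); print(st()); manip.command_gripper(0.0); print(st(),manip.get_state()["gripper_width"]*93)
lin(SP.w(-3,0,90),speed=80); print(st(),manip.get_state()["gripper_width"]*93,manip.get_state()["torque"])
lin(TR.w(-45.7,-5.2,90),rot(TR.th),200)
lin(TR.w(-45.7,-5.2,35),speed=80); print(st())
im=manip.read_camera("side");x0,y0=200,215
d=cv2.resize(im["color"][y0:y0+120,x0:x0+150,::-1],None,fx=5,fy=5,interpolation=cv2.INTER_CUBIC)
cv2.imwrite("pics/sp2.png",np.clip(d.astype(float)*1.5,0,255).astype(np.uint8))
```

```text
1.7172325455879678 [697.68489488   1.29517649] [0.4 1.8 0.8 1.9] 129.11962433210851
0.14643621879307123 (95.9833, array([698.2,  -2.8, 120.7]), array([ 0.4, -0.1, -0.3]))
(97.3167, array([698.6,  -1.7,   2.8]), array([-0.7, -0.2,  0.9]))
(97.9167, array([698.1,  -1.7,   2.1]), array([-1.6,  0.6,  1.4])) 15.98326257409322
(99.1667, array([697.8,  -1.7,  89.3]), array([ 0.8, -0.8, -1.7])) 15.680967884434375 [-0.03226532 -0.03824588  0.01143005]
(101.95, array([ 423.6, -235.2,   35.3]), array([-0.6, -0.3, -1.4]))
```

View pics/sp2.png

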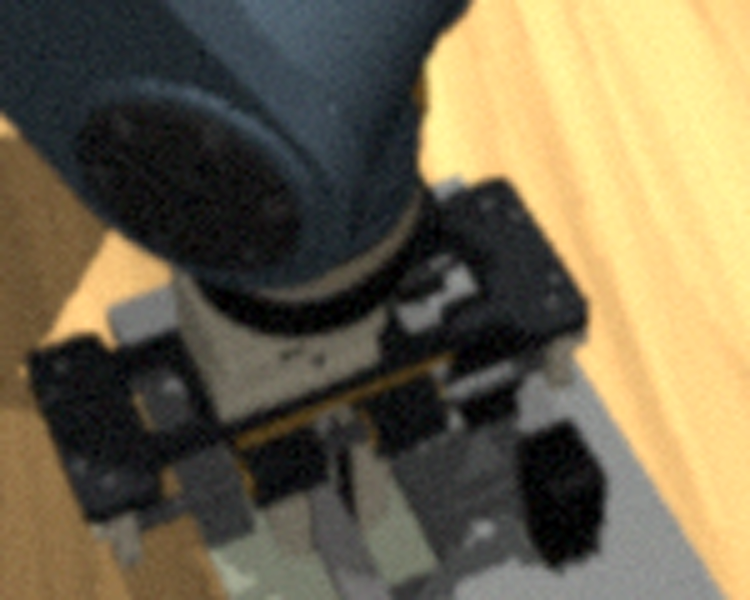

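The spanner is held (15.7 mm across the handle) above the finger bay, along the cutout. Now I'll lower it by feel.

Run:
```python
from h import *
ok=None
for dx,dy in((0,0),(0,1.5),(0,-1.8),(1.5,0),(-1.5,0),(1.5,1.5),(-1.5,1.5),(1.5,-1.8),(-1.5,-1.8)):
    z=26; X=TR.w(-45.7+dx,-5.2+dy)
    while z>12:
        z-=1.5; lin([X[0],X[1],z],speed=35); f=manip.get_state()["wrist_force"]
        if f[2]>6: break
    print(dx,dy,z,f.round(1),manip.get_state()["torque"].round(2))
    if z<=14: ok=(dx,dy); break
    lin([X[0],X[1],26],speed=60)
if ok:
    while z>5:
        z-=.7; lin([X[0],X[1],z],speed=25); s=st(); print(round(z,1),s[1],s[2],manip.get_state()["torque"].round(2))
        if s[2][2]>18: break
```

```text
0 0 11.0 [ 0.2 -0.1 -2.4] [-0.02 -0.07 -0.03]
10.3 [ 423.3 -235.    10.3] [-0.6 -0.3 -2. ] [-0.11 -0.12 -0.01]
9.6 [ 423.3 -235.     9.6] [-0.1  0.3 -2.7] [ 0.03 -0.14  0.01]
8.9 [ 423.3 -235.     8.9] [ 0.3 -0.9 -3.2] [ 0.01 -0.12 -0.03]
8.2 [ 423.3 -235.     8.2] [ 0.1  0.  -1.8] [-0.01 -0.14  0.01]
7.5 [ 423.4 -235.1    8. ] [-2.8  1.   7.2] [0.22 0.39 0.04]
6.8 [ 423.4 -235.1    8. ] [-5.6  3.8 20.9] [0.58 0.95 0.01]
```

The spanner bottomed at TCP z=8.0, so its underside is on the 6 mm floor. I'll release it, press along it to check it's flush, and look.

Run:
```python
from h import *
lin(TR.w(-45.7,-5.2,8)); manip.command_gripper(0.42); lin(TR.w(-45.7,-5.2,60),speed=80); manip.command_gripper(0.0)
for sy in(38,-3,-50):
    lin(TR.w(-45.7,-2.2+sy,45)); z=23
    while z>18:
        z-=.8; lin(TR.w(-45.7,-2.2+sy,z),speed=25); s=st()
        if s[2][2]>9: print("press",sy,s[1:]); break
    lin(TR.w(-45.7,-2.2+sy,45))
lin(TR.w(-45.7,-52,200),speed=200); go([230,-430,300],TR.th)
im=shot("top","t10.png",(290,170,430,275),5.7); shot("side","s10.png",(190,105,370,240),4.4); print(st())
```

```text
press 38 (array([ 415.3, -194.9,   20.3]), array([-3.3,  0.9,  9.8]))
press -3 (array([ 423.4, -235.1,   20.2]), array([-5.9,  3.8, 21.8]))
press -50 (array([ 432.7, -281.2,   20.2]), array([-5. ,  3.2, 19.6]))
(118.9333, array([ 230.9, -429.4,  299.3]), array([ 0.3, -0. ,  0.1]))
```

View pics/t10.png

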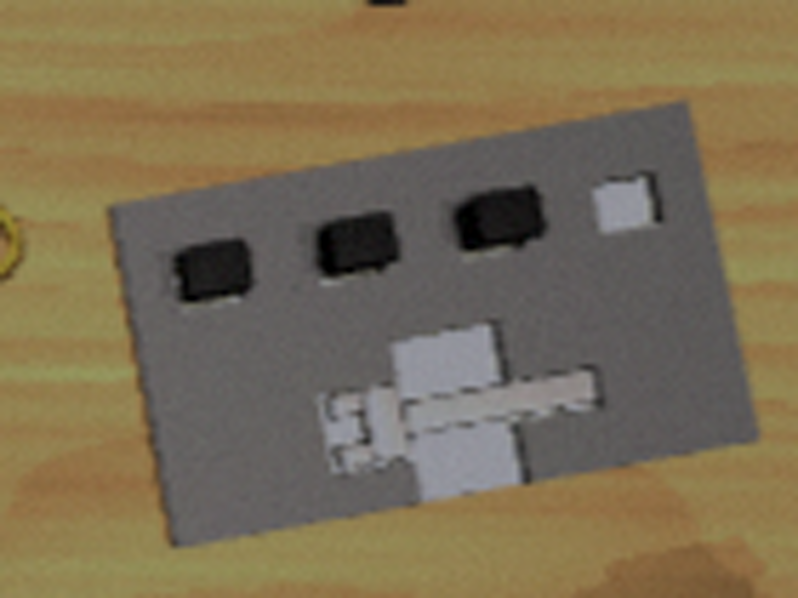

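View pics/s10.png

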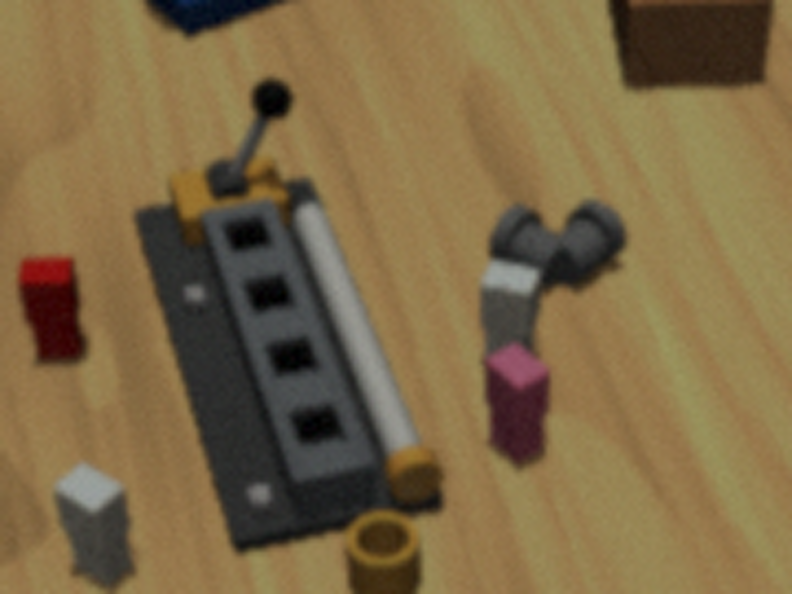

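The spanner lies flush in its cutout from t10 (320,430) to (600,390), with its top at 20.2 mm at all three points pressed. Three bungs stand upright in their pockets. All ports are empty, the header is seated, the vent leans fully to +x at s10 (270,98), and the bystanders haven't moved.

```bash
python3 -c "
from rig import manip
manip.job_done(); print(manip.get_state()['t'])"
```

```text
the job is handed in; nothing more can be done
the job is handed in; nothing more can be done
```

The job is done and handed in, at about 119 s on the robot's clock; I got no verdict back.

- **Vent:** I swung the lever over first until it met its stop. In the last picture it still leans fully to open.
- **Bungs:** Three were in the header; the second port (y = -55 mm) was already empty. I rocked each one out and pressed it into its own tray pocket. With shut fingers, all three tops met at z ≈ 70.3 mm (70 mm expected) and held firm under 23–28 N.
- **Header pull:** For the second and third bungs, the readings after each swing showed at most about 5 N of upward pull. For the first it went past 9 N at most swings, and I didn't log the peak. The header sits down in the final pictures.
- **Spanner:** It was knocked about 25 mm during the run, so I measured it again before gripping. It went to the cutout floor on the first try, and its top reads 20.2–20.3 mm at three points (20 mm is flush).
- **Bystanders:** The coupling and elbow look untouched in the last pictures. The tape looked untouched in the previous set but isn't in the last crops.

**Disagreement:** the side camera put the tray a few mm off from the top camera's fit. I took a compromise of 1.2 mm and lowered by feel, and every piece went in on the first try.

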